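Hold the junction box cover open at the index arm

TASK

Push the small metal box along its slide until you feel it come up against the end stop, keeping its hinged cover shut. Then take the black knob, swing the cover up until it lines up with the index arm on the box's side, and hold it steady there: the program finishes while still holding the cover, which would fall shut by itself. Do not let it drop on the way, do not turn the index arm, and leave the box against its stop and the other things on the bench where they are.

Things in the scene. Friction and masses are not known exactly. Their poses are not given: they have to be found in the camera images.
- slide_base: Fixed dark plate 200 x 150 x 10 mm (x, y, z), carrying two rails and, at its far (+x) end, a 34 mm high aluminium stop block. Origin: centre of the plate's underside, on the bench. Its x axis is level and is the direction in which the box slides home, away from the robot; y is the hinge direction; yaw varies.
- box (a joint): Slide of the bare metal box (125 x 140 x 66 mm, walls 3 mm, underside 20 mm over the bench): m along slide_base's +x; 0 = drawn out, 0.05 = home, where a hard stop ends the travel. It stays where it is left; moving it takes about 5 N. Its front wall faces the robot and reaches from 20 to 86 mm over the bench.
- flap (a joint): Hinge of the box's cover, a steel plate 122 x 142 x 4 mm lying level on top of the box, hinged along the box's far top edge: rad, 0 = shut (level), grows as the near edge swings up; stop at 1.4. No friction or spring: it falls shut when let go. The cover weighs 0.28 to 0.46 kg, 1.5 to 2.5 N at the knob.
- index (a joint): Angle of the index arm, a thin black bar 105 x 7 mm clamped (brass nut, stiff) on the graduated disc on the box's left (+y) side, 78 mm from the middle; it turns about the cover's hinge line. rad, 0 = level towards the robot, same sense as flap: cover and arm line up when the two values are equal. Set between 0.5 and 0.95.
- knob (a point): Centre of the black drum knob, a cylinder of diameter 20 mm and length 26 mm lying parallel to the hinge line (y), its flat ends free to be pinched, so that it can turn between the pads. On a stem 14 mm wide in the middle of the cover's near edge, 33 mm beyond the edge and 160 mm from the hinge line; 90 mm over the bench when shut. Its x axis runs along the cover towards the hinge.
- flap_hinge (a point): Middle of the hinge line, at the far top edge of the box, 90 mm over the bench. It moves with the box along the slide. The line runs along slide_base's y.
- index_tip (a point): Free end of the index arm, 105 mm from the hinge line; its x axis runs along the arm towards the hinge.
- spanner: Bystander: steel spanner 154 mm long, 29 wide, 7 thick, lying left of the work near the robot. Origin: underside centre.
- tape: Bystander: black roll of tape, diameter 59 mm, 19 high, left of the slide. Origin: underside centre.
- screwdriver: Bystander: screwdriver 207 mm long, 27 high, lying at the right in front of the tall cabinet. Origin: underside centre.
- mouse: Bystander: computer mouse 110 x 62 x 45 mm, right of the slide, nearer the robot. Origin: underside centre.

How it is judged:
By the outcome, as a careful person would: the job done as asked, in the order asked, and still so for the second after the job is handed in, while the arm keeps its last pose, push and grip.
It also fails if it takes over 38 s, if anything falls off the work surface, if the arm or the gripper's body presses on something with over 40 N, if the wrist force passes 120 N, or if a joint passes its speed limit or range.

ROBOT

A 7-joint arm with a two-finger parallel gripper is mounted at the origin on a cart in front of the work surface, level with it; the furniture and walls round the work are solid. World frame = base frame: x ahead of the robot, y to its left, z up, the work surface at z = 0. Lengths are in m, angles in degrees, forces in N, time in s.
With the tool pointing down it reaches from about 0.425 to 0.875 m from the base axis. Payload 4.7 kg.
Tool frame: the origin (TCP) lies at the very end of the fingers, on their centre line; the grasp point (between the pads) lies behind it (env.pinch_z is the z of the grasp point in the tool frame, in m); z points along the fingers, y is the direction in which the jaws open and shut (so a half turn about z gives the same grasp; the last joint's range is limited). The gripper opens to 87 mm and grips with 3 to 60 N. Pads are 19 mm wide; open, the fingers measure 117 mm over their backs; the gripper's body (75 mm by 190 mm) begins 51 mm behind the grasp point.
Start: joints at [70.136, 18.392, -4.016, 83.108, 1.295, 78.541, -3.26], TCP at [0.229, -0.608, 0.223] pointing down, gripper open.
Joint ranges: [-163.93, 163.93], [-17.29, 119.83], [-79.2, 71.16], [3.27, 140.29], [-89.18, 269.18], [5.43, 117.66], [-154.24, 154.24]. Speed limits (degrees/s): [147.25, 147.25, 180, 180, 180, 180, 180].

INTERFACE

Orientations are given as [roll, pitch, yaw] about the fixed x, y, z axes, in that order (R = Rz(yaw) Ry(pitch) Rx(roll)).
In Python, from cell import readout, read_camera, env gives the robot as it stands. The module is installed in compiled form; this text tells all that it offers.
- The arm moves only by the tool servo_tool, never from a script. Its argument "plan" is a list that holds one entry, the list of rows, each a list of 5 numbers: the finger opening in m, from 0 to 0.087, then the shift along the tool's x, y, z in m, then the turn about the tool's z in rad. In form: [[[jaw, x, y, z, yaw], ...]]. A call has 1 to 12 rows; each row is the pose to reach, as a shift and turn from the pose measured when the call began, along the tool's axes at that moment; what a row does not reach only later rows make up. A row lasts 1/12 s, in which the tool goes at most 41.7 mm and 7.16 degrees, less where a joint would pass 70% of its speed; a pose out of reach is approached as far as the arm can. A call with a gripper value outside its range is refused whole. The fingers move at their own pace and stop on an object; "force" is the grip in N (left out, the last holds). Time passes only in rows, so rows that repeat a pose let the fingers close. It gives the time, the measured TCP pose, the force and the opening at its end, in the units of the state.
- readout.get_obs(): the state, without advancing time (a new reading comes with each control period).
- read_camera(name): name is "scene" or "side" or "wrist"; returns a dict with "image" (480x640x3 uint8, red, green, blue), "range_z" (480x640 float32, m along the optical axis (not along the pixel's ray), 0 where there is no reading), "mtx" (3x3 intrinsics, pixels), "D" ([k1, k2, p1, p2, k3] as OpenCV has them; the pictures are not rectified), "camera_from_world" (4x4, takes a point from world to camera coordinates). Camera axes: x right, y up, looking along -z (the intrinsics and any distortion apply to the point x, -y, -z); pixel columns grow to the right and rows downward; lengths in m; the calibration is good to about 2 mm. A picture is of the moment at which its call begins.
- env.sign_off(): hands the job in, once; it reports no verdict.
The state is a dict: "time_s": time; "qpos": joint angles; "joint_velocities": joint speeds; "effort": joint torques, N m; "tool_pos": TCP position; "tool_rot": TCP orientation; "force": force on the tool from outside, world axes, zero at the start; "wrist_torque": the same for the moment, N m; "grip_width": finger opening in m.
Only numpy, scipy, OpenCV 4.12 (cv2) and the standard library are available. Lean on these libraries where they do the work, as an engineer would, in place of code of your own. Each camera call takes 0.05 s, during which the arm holds its last target. There are 200 camera calls.

## Working session

There is one attempt and no reset: what is moved stays moved. The work goes in short steps, Python scripts to look and compute and a tool call to move; the robot and the scene stay as the last step left them, time stands still between calls to the robot, and variables do not carry over. Pictures are saved under pics/ and viewed, about 8 in all and at most 12, crops included, and the job is handed in when it is done.

Besides the shell and the picture viewer there is one more tool, called as name([rows], argument=value, ...), one row to a line, values as JSON. servo_tool: Moves the arm, as the interface text tells. Its arguments: {"type":"object","properties":{"plan":{"type":"array"},"force":{"type":"number"}},"required":["plan"]}

```bash
mkdir -p pics
cat > h.py <<'E'
import numpy as np, cv2, sys
from cell import readout, read_camera, env
from scipy.spatial.transform import Rotation as R
def world(c,u,v,z=None,win=1):
    """pixel -> world using depth (median in window)"""
    d=c["range_z"][v-win:v+win+1,u-win:u+win+1]; d=np.median(d[d>0]) if z is None else z
    p=cv2.undistortPoints(np.array([[[u,v]]],float),c["mtx"],np.array(c["D"]))[0,0]
    pc=np.array([p[0]*d,-p[1]*d,-d,1]); return (np.linalg.inv(c["camera_from_world"])@pc)[:3]
def proj(c,P):
    q=c["camera_from_world"]@np.append(P,1)
    return cv2.projectPoints(np.array([[q[0],-q[1],-q[2]]]),np.zeros(3),np.zeros(3),c["mtx"],np.array(c["D"]))[0][0,0]
def cloud(c):
    v,u=np.mgrid[0:480,0:640]; d=c["range_z"].ravel()
    p=cv2.undistortPoints(np.stack([u.ravel(),v.ravel()],1)[:,None].astype(float),c["mtx"],np.array(c["D"]))[:,0]
    P=np.stack([p[:,0]*d,-p[:,1]*d,-d,np.ones_like(d)],1)@np.linalg.inv(c["camera_from_world"]).T
    P[d==0]=np.nan
    return P[:,:3].reshape(480,640,3)
def save(c,n): cv2.imwrite(f"pics/{n}.png",c["image"][:,:,::-1])
E
python3 - <<'E'
from h import *
import pickle
o=readout.get_obs(); print(o, env.pinch_z)
for n in("scene","side"):
    c=read_camera(n); save(c,n+"0"); pickle.dump(c,open(n+"0.pkl","wb"))
    print(n,np.linalg.inv(c["camera_from_world"]).round(3)[:3,:].tolist())
E
```

```text
{'time_s': 0.0, 'qpos': array([70.13451098, 18.4389143 , -4.01554918, 83.17466229,  1.29648386,
       78.53912734, -3.26202411]), 'joint_velocities': array([-0.05843173,  0.10646045,  0.00441892, -0.03424097, -0.03129132,
       -0.00437222,  0.00981042]), 'effort': array([-5.16740620e-04, -4.91288245e+01, -4.03890945e-01, -3.12530172e+01,
       -6.39386172e-02,  4.36903350e-02,  1.60134718e-04]), 'tool_pos': array([ 0.22922898, -0.60765994,  0.22146525]), 'tool_rot': array([-1.79892620e+02,  7.10796929e-03,  2.06735289e+01]), 'force': array([ 0.04070444,  0.10154328, -0.3017549 ]), 'wrist_torque': array([-0.01941345, -0.01882337,  0.02820213]), 'grip_width': 0.08731607556746912} -0.0187
scene [[-0.424, 0.488, -0.763, -0.38], [-0.906, -0.22, 0.362, 0.401], [0.009, 0.844, 0.536, 0.678]]
side [[-0.567, 0.583, -0.583, -0.116], [-0.824, -0.396, 0.405, 0.421], [0.005, 0.71, 0.704, 0.84]]
```

View pics/scene0.png

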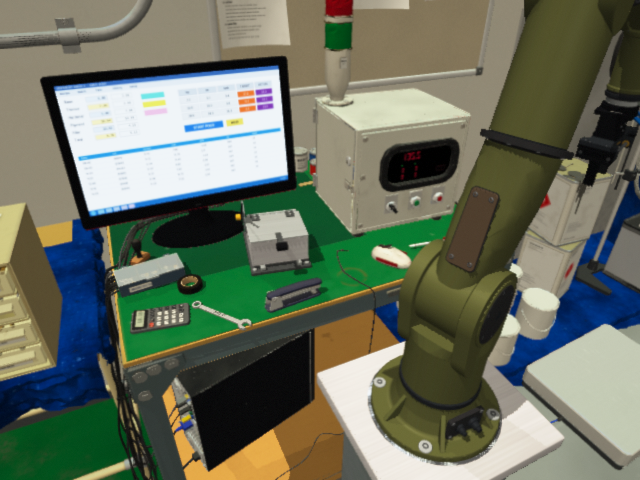

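View pics/side0.png

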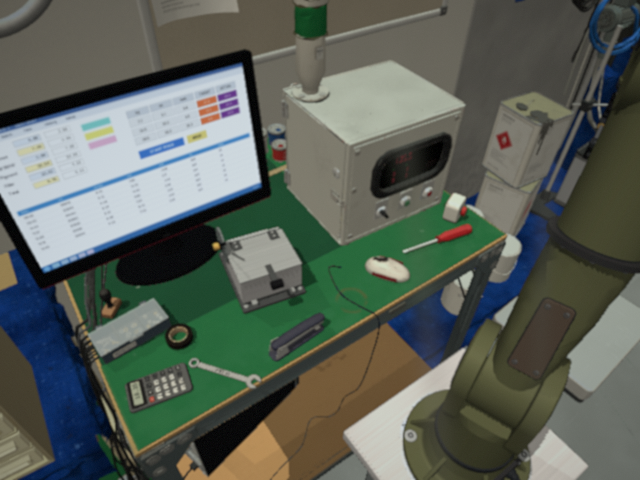

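The box is in both pictures: side (262,268), scene (278,240). Its knob is at about (276,283) in side, with the index arm at its left, (220,245). A stapler lies in front of it and the monitor behind left. I'll enlarge both and compute the geometry.

Run:
```python
from h import *
import pickle
a=pickle.load(open("side0.pkl","rb")); b=pickle.load(open("scene0.pkl","rb"))
A=a["image"][215:320,195:325,::-1]; B=b["image"][190:295,215:345,::-1]
im=np.hstack([cv2.resize(x,None,fx=3,fy=5*0.6*1.0,interpolation=cv2.INTER_CUBIC) for x in(A,B)])
cv2.imwrite("pics/crop0.png",im)
for n,c in(("side",a),("scene",b)):
    P=cloud(c); Q=P.reshape(-1,3)
    m=(Q[:,0]>.4)&(Q[:,0]<.9)&(abs(Q[:,1])<.4)
    t=Q[m&(abs(Q[:,2]-.090)<.006)]
    print(n,len(t),"bench z",np.nanmedian(Q[m&(abs(Q[:,2])<.02)][:,2]))
    # top plate: largest cluster near median
    g=np.median(t,0); t=t[np.linalg.norm(t[:,:2]-g[:2],axis=1)<.13]
    r=cv2.minAreaRect((t[:,:2]*1000).astype(np.float32)); print(r,np.median(t[:,2]),cv2.boxPoints(r).tolist())
    for z in(.03,.06,.1,.13,.16): 
        s=Q[m&(abs(Q[:,2]-z)<.006)]; print(z,len(s),np.nanmin(s,0).round(3),np.nanmax(s,0).round(3)) if len(s) else 0
```

```text
side 3498 bench z 0.0022940957991889332
((542.056640625, 104.36038970947266), (161.0955047607422, 206.73252868652344), 79.28609466552734) 0.09215937038033284 [[425.5180358886719, 44.433082580566406], [628.646728515625, 6.000450134277344], [658.59521484375, 164.28768920898438], [455.466552734375, 202.7203369140625]]
0.03 1621 [ 0.4   -0.4    0.024] [0.783 0.4   0.036]
0.06 730 [ 0.471 -0.4    0.054] [0.783 0.25  0.066]
0.1 1833 [ 0.439 -0.399  0.094] [0.784 0.4   0.106]
0.13 1513 [ 0.49  -0.399  0.124] [0.784 0.4   0.136]
0.16 1773 [ 0.48  -0.398  0.154] [0.785 0.4   0.166]
scene 2252 bench z 0.004071347288569949
((526.0595703125, 106.60794830322266), (161.6586456298828, 175.56338500976562), 80.23301696777344) 0.09369936408700963 [[425.83819580078125, 41.84160614013672], [598.85693359375, 12.058753967285156], [626.2809448242188, 171.37429809570312], [453.26220703125, 201.15713500976562]]
0.03 912 [ 0.4   -0.398  0.024] [0.777 0.4   0.036]
0.06 774 [ 0.47  -0.399  0.054] [0.783 0.27  0.066]
0.1 2017 [ 0.437 -0.4    0.094] [0.781 0.4   0.106]
0.13 1464 [ 0.489 -0.4    0.124] [0.785 0.4   0.136]
0.16 1411 [ 0.481 -0.395  0.154] [0.789 0.4   0.166]
```

View pics/crop0.png

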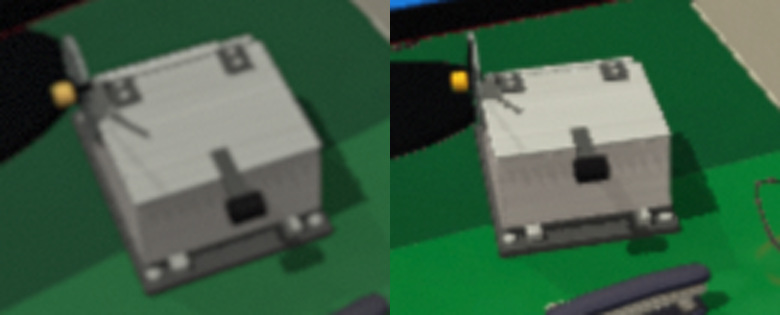

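```bash
cat > fit.py <<'E'
from h import *
import pickle
from scipy.optimize import least_squares
a=pickle.load(open("side0.pkl","rb")); b=pickle.load(open("scene0.pkl","rb"))
def px(x,y,ox,oy): return np.array([x/3+ox-1/3,y/3+oy-1/3])
S=lambda x,y:px(x,y,195,215); C=lambda x,y:px(x-390,y,215,190)
# local frame: hinge mid origin, x = slide dir, z up from bench
NL=(-.127,.071,.092); NR=(-.127,-.071,.092); FR=(-.005,-.071,.092); K=(-.16,0,.09)
obs=[(a,NL,S(135,205)),(a,NR,S(322,146)),(a,K,S(245,207)),
     (b,NL,C(498,156)),(b,NR,C(670,134)),(b,K,C(591,168))]
def w(p,l):
    c,s=np.cos(p[2]),np.sin(p[2]); return np.array([p[0]+c*l[0]-s*l[1],p[1]+s*l[0]+c*l[1],l[2]])
f=lambda p:np.concatenate([proj(c,w(p,l))-u for c,l,u in obs])
if __name__=="__main__":
    r=least_squares(f,[.6,.08,-.17]); p=r.x
    print("hinge",p[:2],"yaw",np.degrees(p[2])); print(r.fun.reshape(-1,2).round(1).tolist())
    print("knob",w(p,K))
    for nm,c in(("s",a),("c",b)):
        P=cloud(c).reshape(-1,3); cs,sn=np.cos(p[2]),np.sin(p[2]); d=P-[p[0],p[1],0]
        L=np.stack([cs*d[:,0]+sn*d[:,1],-sn*d[:,0]+cs*d[:,1],d[:,2]],1)
        t=L[(L[:,0]>-.12)&(L[:,0]<-.01)&(abs(L[:,1])<.06)&(abs(L[:,2]-.092)<.01)]; print(nm,"plate z",np.median(t[:,2]))
        fr=L[(abs(L[:,0]+.127)<.015)&(abs(L[:,1])<.06)&(L[:,2]>.03)&(L[:,2]<.08)]; print("front x",np.median(fr[:,0]),np.polyfit(fr[:,1],fr[:,0],1))
        k=L[(L[:,0]<-.14)&(L[:,0]>-.19)&(abs(L[:,1])<.03)&(L[:,2]>.075)]; print("knob pts",len(k),k.mean(0) if len(k) else 0)
        i=L[(L[:,1]>.06)&(L[:,1]<.10)&(L[:,2]>.1)&(L[:,2]<.24)&(L[:,0]>-.13)&(L[:,0]<.02)]
        print("index",len(i)); print(i[np.argsort(i[:,2])][::max(1,len(i)//14)].round(3).tolist())
    # obstacles near
    P=cloud(a).reshape(-1,3); q=P[(P[:,0]>.3)&(P[:,0]<.47)&(abs(P[:,1]-.1)<.2)&(P[:,2]>.012)]; print("stapler etc",q.min(0),q.max(0))
E
python3 fit.py
```

```text
hinge [0.60697951 0.08042326] yaw -10.904119484125426
[[-0.3, -0.6], [-0.3, -0.5], [0.3, 0.1], [-0.9, 0.4], [0.7, 0.3], [0.4, 0.8]]
knob [0.44986829 0.11068982 0.09      ]
s plate z 0.09220978647061306
front x -0.12428510243804056 [-0.00552196 -0.12421801]
knob pts 149 [-0.16094562  0.00185892  0.0951384 ]
index 105
[[-0.007, 0.08, 0.1], [-0.017, 0.078, 0.102], [-0.038, 0.072, 0.103], [0.004, 0.074, 0.107], [-0.037, 0.071, 0.111], [-0.031, 0.074, 0.113], [-0.018, 0.074, 0.117], [-0.018, 0.074, 0.12], [-0.024, 0.072, 0.125], [0.02, 0.073, 0.127], [-0.036, 0.08, 0.129], [0.007, 0.072, 0.131], [0.001, 0.071, 0.133], [-0.046, 0.079, 0.138], [-0.075, 0.078, 0.16]]
c plate z 0.09394883316298364
front x -0.1246216296173155 [-0.00548041 -0.12455069]
knob pts 109 [-0.16361029  0.0012052   0.09579796]
index 65
[[-0.036, 0.072, 0.1], [-0.037, 0.074, 0.104], [-0.037, 0.074, 0.107], [-0.03, 0.076, 0.109], [-0.037, 0.071, 0.112], [-0.041, 0.074, 0.117], [-0.035, 0.073, 0.12], [-0.026, 0.074, 0.124], [-0.04, 0.08, 0.126], [-0.022, 0.073, 0.13], [0.014, 0.075, 0.131], [-0.005, 0.071, 0.132], [0.003, 0.073, 0.134], [-0.056, 0.08, 0.144], [-0.065, 0.08, 0.154], [-0.072, 0.08, 0.166], [-0.075, 0.077, 0.17]]
stapler etc [ 0.33944551 -0.0752054   0.01207547] [0.46995571 0.18308098 0.10332247]
```

```bash
cat >> h.py <<'E'
H=np.array([.607,.0804]); YAW=-10.7
def L2W(l):
    c,s=np.cos(np.radians(YAW)),np.sin(np.radians(YAW)); return np.array([H[0]+c*l[0]-s*l[1],H[1]+s*l[0]+c*l[1],l[2]])
def W2L(w):
    c,s=np.cos(np.radians(YAW)),np.sin(np.radians(YAW)); d=np.asarray(w)-[*H,0]
    return np.stack([c*d[...,0]+s*d[...,1],-s*d[...,0]+c*d[...,1],d[...,2]],-1)
def to(w,yaw=None):
    o=readout.get_obs(); Rt=R.from_euler("xyz",o["tool_rot"],degrees=True)
    d=Rt.inv().apply(np.asarray(w)-o["tool_pos"]); t=0 if yaw is None else -np.radians((yaw-o["tool_rot"][2]+90)%180-90)
    print("shift",d.round(4),"turn",round(t,3),"rows>=",max(np.linalg.norm(d)/.0417,abs(np.degrees(t))/7.16).round(1))
E
python3 - <<'E'
from h import *
import pickle
a=pickle.load(open("side0.pkl","rb"));P=cloud(a).reshape(-1,3);L=W2L(P)
m=(L[:,0]>-.32)&(L[:,0]<-.145)&(abs(L[:,1])<.15)&(L[:,2]>.012)&(L[:,2]<.07)
print("stapler local",np.percentile(L[m],[1,99],axis=0).round(3))
for y in (-.07,-.045,-.02,0,.03): s=L[m&(abs(L[:,1]-y)<.008)]; print(y,len(s), s.max(0).round(3) if len(s) else 0)
q=P[(P[:,1]<0)&(P[:,1]>-.6)&(P[:,0]>.2)&(P[:,2]>.1)&(P[:,2]<.5)&(P[:,0]<.8)]; print("cabinet xmin by y")
for y in np.arange(-.55,0,.1): s=q[abs(q[:,1]-y)<.05]; print(y.round(2),len(s),s.min(0).round(3) if len(s) else 0)
print("via",end=" ");to([.44,-.25,.24],-10.7)
E
```

```text
stapler local [[-0.278 -0.07   0.014]
 [-0.228  0.054  0.046]]
-0.07 47 [-0.223 -0.062  0.04 ]
-0.045 80 [-0.227 -0.038  0.044]
-0.02 96 [-0.236 -0.012  0.045]
0 96 [-0.241  0.008  0.047]
0.03 126 [-0.248  0.038  0.047]
cabinet xmin by y
-0.55 405 [ 0.22  -0.6    0.291]
-0.45 1453 [ 0.479 -0.451  0.101]
-0.35 4720 [ 0.479 -0.4    0.1  ]
-0.25 5091 [ 0.482 -0.3    0.1  ]
-0.15 11838 [ 0.489 -0.2    0.1  ]
-0.05 2166 [ 0.514 -0.1    0.1  ]
via shift [ 0.3235 -0.2603 -0.018 ] turn 0.548 rows>= 10.0
```

servo_tool([
  [[0.0,0.021,-0.03,-0.01,0.1],[0.0,0.042,-0.061,-0.02,0.2],[0.0,0.063,-0.092,-0.02,0.3],[0.0,0.084,-0.122,-0.02,0.4],[0.0,0.105,-0.152,-0.02,0.5],[0.0,0.126,-0.183,-0.02,0.548],[0.0,0.147,-0.213,-0.02,0.548],[0.0,0.168,-0.244,-0.02,0.548],[0.0,0.194,-0.267,-0.02,0.548],[0.0,0.22,-0.289,-0.02,0.548],[0.0,0.245,-0.311,-0.02,0.548],[0.0,0.271,-0.334,-0.02,0.548]],
], force=30)

```text
time_s: 1.1
tool_pos: [0.365, -0.198, 0.2419]
tool_rot: [-179.9, 0.1, -10.7]
force: [-0.5, 0.2, 0.2]
grip_width: 0.015
```

Run:
```python
from h import *
print(W2L(readout.get_obs()["tool_pos"]))
for p in ([.41,-.06,.22],L2W([-.158,-.045,.2]),L2W([-.158,-.045,.052])): to(p,YAW)
```

```text
[-0.18610413 -0.31853318  0.2419297 ]
shift [ 0.0185 -0.144   0.022 ] turn -0.001 rows>= 3.5
shift [ 0.0279 -0.2735  0.0422] turn -0.001 rows>= 6.7
shift [ 0.0281 -0.2734  0.1902] turn -0.001 rows>= 8.0
```

servo_tool([
  [[0.0,0.005,-0.036,0.01,0],[0.0,0.01,-0.072,0.02,0],[0.0,0.015,-0.108,0.02,0],[0.0,0.0185,-0.144,0.02,0],[0.0,0.021,-0.18,0.03,0],[0.0,0.025,-0.22,0.04,0],[0.0,0.028,-0.255,0.04,0],[0.0,0.028,-0.2735,0.06,0],[0.0,0.028,-0.2735,0.095,0],[0.0,0.028,-0.2735,0.13,0],[0.0,0.028,-0.2735,0.165,0],[0.0,0.028,-0.2735,0.19,0]],
])

```text
time_s: 2.1
tool_pos: [0.4414, 0.0656, 0.0493]
tool_rot: [-180.0, 0.2, -10.7]
force: [-0.3, 0.4, -0.1]
grip_width: 0.0005
```

Run:
```python
from h import *
o=readout.get_obs();print(W2L(o["tool_pos"]),o["force"])
c=read_camera("wrist");d=read_camera("scene")
im=np.hstack([cv2.resize(c["image"],(400,300)),cv2.resize(d["image"][150:330,200:440],(400,300))]);cv2.imwrite("pics/w1.png",im[:,:,::-1])
```

```text
[-0.15997779 -0.04526546  0.04933507] [-0.34006235  0.42392548 -0.05598385]
```

View pics/w1.png

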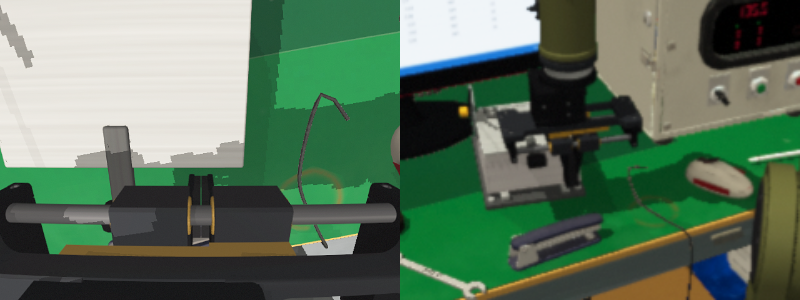

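Wrist view (left half): the stem is at (115,140) and the closed fingers at (200,215), clear of the knob and in front of the wall. Now I'll push.

servo_tool([
  [[0,0.006,0,0,0],[0,0.012,0,0,0],[0,0.018,0,0,0],[0,0.022,0,0,0],[0,0.026,0,0,0],[0,0.03,0,0,0],[0,0.034,0,0,0],[0,0.038,0,0,0],[0,0.042,0,0,0],[0,0.046,0,0,0],[0,0.05,0,0,0],[0,0.054,0,0,0]],
])

```text
time_s: 3.2
tool_pos: [0.4914, 0.0558, 0.0483]
tool_rot: [180.0, 0.7, -10.7]
force: [-5.9, 1.1, 5.3]
grip_width: 0.0007
```

servo_tool([
  [[0,0.006,0,-0.001,0],[0,0.009,0,-0.001,0],[0,0.012,0,-0.001,0],[0,0.015,0,-0.001,0],[0,0.018,0,-0.001,0],[0,0.02,0,-0.001,0],[0,0.022,0,-0.001,0]],
])

```text
time_s: 3.78
tool_pos: [0.4958, 0.0545, 0.0478]
tool_rot: [179.4, 2.8, -10.5]
force: [-52.3, 5.4, 42.3]
grip_width: 0.0003
```

Run:
```python
from h import *
o=readout.get_obs();print(W2L(o["tool_pos"]),o["force"],o["wrist_torque"],o["joint_velocities"])
```

```text
[-0.10449721 -0.04609666  0.04778491] [-52.28459807   5.39380825  42.32403396] [ 0.79095807  9.91247088 -0.09470346] [-1.18284158  2.54418093  0.53329958 -2.21005946  1.08938848  3.22605704
 -0.49878723]
```

Firm resistance after only a few mm more. I'll back off and look at whether it is the real stop.

servo_tool([
  [[0,-0.002,0,-0.002,0],[0,-0.01,0,-0.004,0],[0,-0.02,0,-0.004,0],[0,-0.03,0,-0.004,0],[0,-0.04,0,-0.01,0],[0,-0.045,0,-0.04,0],[0,-0.045,0,-0.07,0],[0,-0.045,0,-0.1,0],[0.06,-0.045,0,-0.13,0],[0.06,-0.045,0,-0.13,0]],
])

```text
time_s: 4.62
tool_pos: [0.4621, 0.0632, 0.1857]
tool_rot: [179.4, 2.1, -10.6]
force: [0.5, 0.5, 0.1]
grip_width: 0.0072
```

Run:
```python
from h import *
import pickle
o=readout.get_obs();print(W2L(o["tool_pos"]),o["tool_rot"],o["force"])
c=read_camera("side");d=read_camera("wrist");pickle.dump((c,d),open("t1.pkl","wb"))
im=np.hstack([cv2.resize(c["image"][200:320,190:350],(400,300),interpolation=cv2.INTER_CUBIC),cv2.resize(d["image"],(400,300))]);cv2.imwrite("pics/s2.png",im[:,:,::-1])
L=W2L(cloud(c).reshape(-1,3))
fr=L[(L[:,0]>-.13)&(L[:,0]<-.05)&(abs(L[:,1])<.06)&(L[:,2]>.03)&(L[:,2]<.08)];print(len(fr),np.percentile(fr[:,0],[10,50,90]))
for l in ([-.125,.06,.05],[-.1,.06,.05],[-.075,.06,.05]): print(proj(c,L2W(l)))
```

```text
[-0.13919651 -0.04379503  0.18568797] [179.43811693   2.09938281 -10.58550613] [0.48466101 0.45489521 0.07135471]
607 [-0.09128215 -0.08965549 -0.08792479]
[246.08302845 292.85090678]
[242.49850172 284.78860021]
[239.02605895 276.97352198]
```

View pics/s2.png

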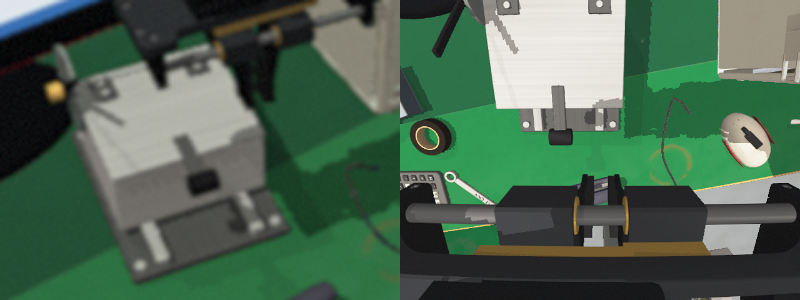

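Run:
```python
from h import *
import pickle
c,d=pickle.load(open("t1.pkl","rb"))
for n,k in(("side",c),("wrist",d)):
    L=W2L(cloud(k)); 
    q=L.reshape(-1,3); 
    b=q[(q[:,0]>-.2)&(q[:,0]<.15)&(abs(q[:,1])<.08)&(q[:,2]>.006)&(q[:,2]<.016)]
    if len(b): print(n,"plate",np.percentile(b,[1,50,99],axis=0).round(3).tolist())
    s=q[(q[:,0]>.0)&(q[:,0]<.15)&(abs(q[:,1])<.08)&(q[:,2]>.015)&(q[:,2]<.045)]
    print(n,"stop",len(s),np.percentile(s,[1,50,99],axis=0).round(3).tolist() if len(s) else 0)
    t=q[(q[:,0]>-.13)&(q[:,0]<.08)&(abs(q[:,1])<.05)&(abs(q[:,2]-.092)<.006)]; print("cover",np.percentile(t,[1,50,99],axis=0).round(3).tolist())
    kn=q[(q[:,0]<-.105)&(q[:,0]>-.15)&(abs(q[:,1])<.03)&(q[:,2]>.085)&(q[:,2]<.11)]; print("knob",len(kn),kn.mean(0) if len(kn) else 0)
    i=q[(q[:,1]>.065)&(q[:,1]<.095)&(q[:,2]>.1)&(q[:,2]<.2)&(q[:,0]>-.11)&(q[:,0]<.05)]; print("idx",len(i),i[np.argsort(-i[:,2])][:40:4].round(3).tolist())
print(proj(c,L2W([-.127+.0347,0,.01])))
```

```text
side plate [[-0.141, -0.071, 0.006], [-0.109, 0.014, 0.01], [0.095, 0.076, 0.015]]
side stop 68 [[0.002, 0.064, 0.015], [0.097, 0.072, 0.018], [0.149, 0.08, 0.039]]
cover [[-0.118, -0.049, 0.088], [-0.04, 0.004, 0.092], [0.035, 0.049, 0.097]]
knob 140 [-0.12658929  0.00254486  0.09525573]
idx 94 [[-0.039, 0.078, 0.167], [-0.039, 0.076, 0.163], [-0.029, 0.08, 0.15], [-0.017, 0.08, 0.14], [0.043, 0.073, 0.132], [-0.011, 0.079, 0.131], [0.016, 0.072, 0.13], [0.024, 0.072, 0.129], [0.026, 0.074, 0.128], [0.019, 0.074, 0.128]]
wrist plate [[-0.141, -0.073, 0.008], [-0.122, -0.011, 0.01], [-0.106, 0.074, 0.014]]
wrist stop 0 0
cover [[-0.117, -0.049, 0.091], [-0.037, -0.0, 0.092], [0.012, 0.049, 0.096]]
knob 1289 [-0.12091124 -0.00020766  0.09680107]
idx 2225 [[-0.039, 0.078, 0.169], [-0.038, 0.078, 0.168], [-0.038, 0.079, 0.167], [-0.038, 0.078, 0.167], [-0.038, 0.08, 0.167], [-0.037, 0.079, 0.167], [-0.037, 0.078, 0.166], [-0.037, 0.08, 0.166], [-0.038, 0.08, 0.166], [-0.037, 0.077, 0.166]]
[267.91995338 285.81836082]
```

Run:
```python
from h import *
import pickle
c,d=pickle.load(open("t1.pkl","rb"))
q=W2L(cloud(d)); f=q.reshape(-1,3)
i=f[(f[:,1]>.072)&(f[:,1]<.088)&(f[:,2]>.138)&(f[:,2]<.2)&(f[:,0]>-.06)&(f[:,0]<.02)]
m=i.mean(0); v=np.linalg.svd(i-m)[2][0]; print(len(i),m,v,"ang",np.arctan2(-v[2]*np.sign(v[0]),abs(v[0])), "from hinge",np.arctan2(m[2]-.0915,.0345-m[0]), i.min(0),i.max(0))
# top faces: project silhouettes; knob mask in wrist
k=f[(f[:,0]<-.1)&(f[:,0]>-.15)&(abs(f[:,1])<.03)&(f[:,2]>.075)&(f[:,2]<.11)]
print("knob x,y pct",np.percentile(k,[2,98],axis=0).round(4).tolist())
kk=k[k[:,0]<-.113]; r=np.linalg.lstsq(np.c_[2*kk[:,[0,2]],np.ones(len(kk))],(kk[:,[0,2]]**2).sum(1),rcond=None)[0]; print("circle",r[:2],np.sqrt(r[2]+r[:2]@r[:2]))
to(L2W([-.125,0,.19]),YAW); to(L2W([-.125,0,.09+env.pinch_z]),YAW)
o=readout.get_obs();print(R.from_euler("xyz",o["tool_rot"],degrees=True).as_matrix().round(3).tolist())
```

```text
1081 [-0.02717632  0.07774921  0.15350115] [-0.71844461  0.00736533  0.69554517] ang 0.7692046671743191 from hinge 0.7880245374598596 [-0.04220462  0.07560497  0.13802861] [-0.00875958  0.08143339  0.16872911]
knob x,y pct [[-0.1338, -0.0125, 0.0903], [-0.1008, 0.0124, 0.1007]]
circle [-0.12497337  0.0918117 ] 0.008510512552498893
shift [ 0.0167 -0.0449 -0.0101] turn 0.002 rows>= 1.2
shift [ 0.0219 -0.0462  0.1084] turn 0.002 rows>= 2.9
[[0.982, -0.184, -0.045], [-0.184, -0.983, -0.003], [-0.044, 0.011, -0.999]]
```

servo_tool([
  [[0.06,0.017,-0.03,-0.005,0],[0.06,0.017,-0.045,-0.005,0],[0.06,0.0175,-0.045,0.0,0],[0.06,0.018,-0.0455,0.02,0],[0.06,0.019,-0.0455,0.035,0],[0.06,0.0195,-0.0455,0.05,0],[0.06,0.0195,-0.0455,0.05,0]],
])

```text
time_s: 5.3
tool_pos: [0.4809, 0.102, 0.1256]
tool_rot: [179.2, 2.9, -10.6]
force: [-0.6, -0.1, -0.4]
grip_width: 0.0573
```

Run:
```python
from h import *
o=readout.get_obs();print(W2L(o["tool_pos"]),o["tool_rot"],o["force"],o["grip_width"])
to(L2W([-.125,0,.074]),YAW)
d=read_camera("wrist");save(d,"w3")
```

```text
[-0.1279657  -0.00217088  0.12561011] [179.23803247   2.94537894 -10.61799039] [-0.59863166 -0.14567571 -0.35970993] 0.057263416659573775
shift [ 0.0056 -0.0028  0.0514] turn 0.001 rows>= 1.2
```

View pics/w3.png

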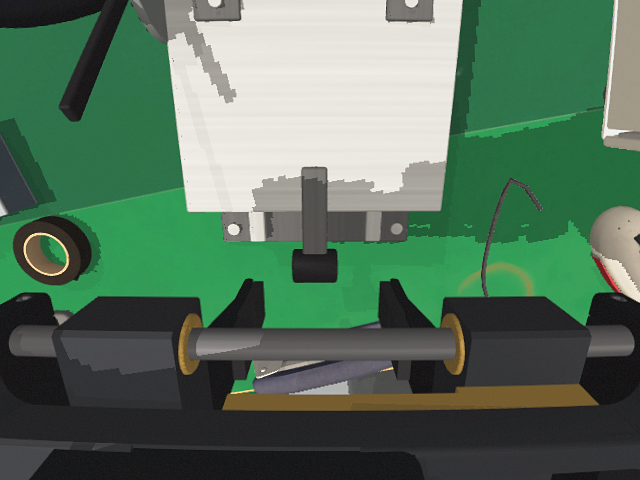

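The jaws straddle the knob: it is at (315,266), with fingertips at (250,290) and (392,290). I'll descend and close.

servo_tool([
  [[0.057,0.004,-0.002,0.015,0],[0.057,0.005,-0.002,0.035,0],[0.057,0.0056,-0.0025,0.05,0],[0.057,0.0056,-0.0025,0.05,0],[0.02,0.0056,-0.0025,0.05,0],[0.02,0.0056,-0.0025,0.05,0],[0.02,0.0056,-0.0025,0.05,0],[0.02,0.0056,-0.0025,0.05,0],[0.02,0.0056,-0.0025,0.05,0],[0.02,0.0056,-0.0025,0.05,0],[0.02,0.0056,-0.0025,0.05,0],[0.02,0.0056,-0.0025,0.05,0]],
], force=25)

```text
time_s: 6.35
tool_pos: [0.4859, 0.1044, 0.0777]
tool_rot: [179.3, 2.8, -10.6]
force: [0.5, 1.2, 2.6]
grip_width: 0.0256
```

```bash
cat > arc.py <<'E'
from h import *
hx,hz=.0345,.0905
def arc(ths,adv=0.0):
    o=readout.get_obs();Rt=R.from_euler("xyz",o["tool_rot"],degrees=True);p=W2L(o["tool_pos"])
    g=W2L(o["tool_pos"]+Rt.apply([0,0,-.0165]))
    th0=np.arctan2(g[2]-hz,hx-g[0]);print("local",p.round(4),"rot",o["tool_rot"].round(2),"F",o["force"].round(1),"grip",o["grip_width"],"th",th0.round(3))
    for t in ths:
        dl=np.array([hx+adv-.16*np.cos(t),g[1],hz+.16*np.sin(t)])-g
        w=L2W(dl)-L2W([0,0,0]); print(t,Rt.inv().apply(w).round(4))
if __name__=="__main__": arc([float(x) for x in sys.argv[1:]])
E
python3 arc.py 0 .05 .1 .15 .2 .25 .3 .35 .4 .45 .5 .55
```

```text
local [-0.1234  0.0011  0.0777] rot [179.35   2.76 -10.6 ] F [0.5 1.2 2.6] grip 0.025638273252829077 th 0.023
0.0 [-0.0027 -0.      0.0038]
0.05 [-0.0029  0.     -0.0042]
0.1 [-0.0027  0.0001 -0.0122]
0.15 [-0.002   0.0002 -0.0202]
0.2 [-0.001   0.0003 -0.0281]
0.25 [ 0.0004  0.0004 -0.036 ]
0.3 [ 0.0022  0.0005 -0.0438]
0.35 [ 0.0044  0.0006 -0.0515]
0.4 [ 0.0069  0.0007 -0.0591]
0.45 [ 0.0099  0.0008 -0.0665]
0.5 [ 0.0132  0.0009 -0.0738]
0.55 [ 0.0169  0.001  -0.0809]
```

Gripped: 25.6 mm opening. Now I'll swing up along the arc with a slight bias toward the stop.

servo_tool([
  [[0.02,0.001,0,-0.003,0],[0.02,0.001,0,-0.008,0],[0.02,0.001,0,-0.016,0],[0.02,0.0017,0,-0.024,0],[0.02,0.0027,0,-0.032,0],[0.02,0.0041,0,-0.04,0],[0.02,0.0059,0,-0.0476,0],[0.02,0.0081,0,-0.0553,0],[0.02,0.0106,0,-0.0629,0],[0.02,0.0125,0,-0.068,0],[0.02,0.0132,0,-0.0703,0]],
])

```text
time_s: 7.27
tool_pos: [0.5031, 0.1013, 0.1481]
tool_rot: [179.3, 2.7, -10.6]
force: [-1.3, -3.3, -3.0]
grip_width: 0.0256
```

```bash
cat > meas.py <<'E'
from h import *
import pickle
def meas(n):
    c=read_camera("wrist"); f=W2L(cloud(c)).reshape(-1,3); s=read_camera("side"); g=W2L(cloud(s)).reshape(-1,3)
    pickle.dump((c,s),open(n+".pkl","wb"))
    # cover top plane from wrist cloud, robust
    for nm,f in(("wrist",f),("side",g)):
        m=f[(abs(f[:,1])<.062)&(f[:,0]>-.1)&(f[:,0]<.03)&(f[:,2]>.095)&(f[:,2]<.22)]
        best=None
        rng=np.random.default_rng(0)
        for _ in range(300):
            if len(m)<50: break
            a,b=m[rng.integers(len(m),size=2)]
            if abs(a[0]-b[0])<.03: continue
            k=(b[2]-a[2])/(b[0]-a[0]); r=abs(m[:,2]-a[2]-k*(m[:,0]-a[0]))/np.hypot(1,k)<.002
            if best is None or r.sum()>best.sum(): best=r
        if best is not None:
            p=m[best]; k,b0=np.polyfit(p[:,0],p[:,2],1); print(nm,"cover",len(p),"th",np.arctan(-k),"z at hinge",b0+k*.0345)
        i=f[(f[:,1]>.072)&(f[:,1]<.088)&(f[:,2]>.136)&(f[:,2]<.2)&(f[:,0]>-.06)&(f[:,0]<.02)]
        if len(i)>20: mm=i.mean(0);v=np.linalg.svd(i-mm)[2][0];print(nm,"index",len(i),np.arctan(-v[2]/v[0]),np.arctan2(mm[2]-.0915,.0345-mm[0]))
        w=f[(f[:,0]>-.13)&(f[:,0]<-.05)&(abs(f[:,1])<.06)&(f[:,2]>.03)&(f[:,2]<.075)]
        if len(w)>30: print(nm,"front x",np.median(w[:,0]))
if __name__=="__main__": meas(sys.argv[1])
E
python3 arc.py 0 ; python3 meas.py t2
```

```text
local [-0.106   0.0012  0.1481] rot [179.29   2.71 -10.65] F [-1.3 -3.3 -3. ] grip 0.025616805267240656 th 0.487
0.0 [-0.0168 -0.0009  0.0749]
wrist cover 55400 th 0.4529585564089536 z at hinge 0.0926658547907069
wrist index 1418 0.7668071507057591 0.791536780667667
side cover 412 th 0.43642390334895415 z at hinge 0.09459724266228335
side front x -0.08959605188767064
```

```bash
python3 - <<'E'
from h import *
import pickle
for n,k in(("t1",1),("t2",0)):
    c=pickle.load(open(n+".pkl","rb"))[k]; f=W2L(cloud(c)).reshape(-1,3)
    ph=.77; a=np.array([-np.cos(ph),np.sin(ph)]); b=np.array([np.sin(ph),np.cos(ph)])
    d=f[:,[0,2]]-[.0345,.0905]; s=d@a; e=d@b
    m=(f[:,1]>.070)&(f[:,1]<.09)&(s>.045)&(s<.12)&(abs(e)<.012)
    s,e,y=s[m],e[m],f[m][:,1]; print(n,m.sum(),"s range",s.min(),s.max(),"y",np.percentile(y,[2,50,98]))
    S=[];E=[];Lo=[]
    for x in np.arange(.05,.105,.006):
        r=abs(s-x)<.003
        if r.sum()>15: S.append(x);E.append(np.percentile(e[r],85));Lo.append(np.percentile(e[r],5))
    print(np.round(E,4),np.round(Lo,4)); print("top slope ang",ph+np.polyfit(S,E,1)[0],"low",ph+np.polyfit(S,Lo,1)[0], "median-line",ph+np.polyfit(s,e,1)[0])
    print("through hinge, mean off 3.5 top:",ph+np.mean((np.array(E)-.0035-.0005)/S))
E
python3 - <<'E'
import cv2,pickle
c=pickle.load(open("t2.pkl","rb"))[0]
cv2.imwrite("pics/w4.png",c["image"][:,:,::-1])
E
```

```text
t1 1506 s range 0.04502497637545816 0.10689475450768471 y [0.07614835 0.07739238 0.08054526]
[0.0035 0.0037 0.0039 0.0038 0.0041 0.0042 0.0044 0.0044 0.0046 0.0045] [-0.0025 -0.002  -0.0022 -0.0019 -0.0021 -0.0016 -0.0018 -0.0017 -0.0016
 -0.0013]
top slope ang 0.7902860128884865 low 0.7876786822260075 median-line 0.7856048950089185
through hinge, mean off 3.5 top: 0.7704692694281573
t2 1847 s range 0.04501784161595632 0.10634808150913377 y [0.07649811 0.07742418 0.08038311]
[0.0037 0.0038 0.004  0.0041 0.0042 0.0044 0.0045 0.0046 0.0047 0.0047] [-0.0018 -0.0018 -0.0021 -0.0016 -0.0012 -0.0012 -0.0014 -0.0012 -0.0012
 -0.0013]
top slope ang 0.788513127235761 low 0.7836529195209662 median-line 0.7831792179320491
through hinge, mean off 3.5 top: 0.7727390319260917
```

View pics/w4.png

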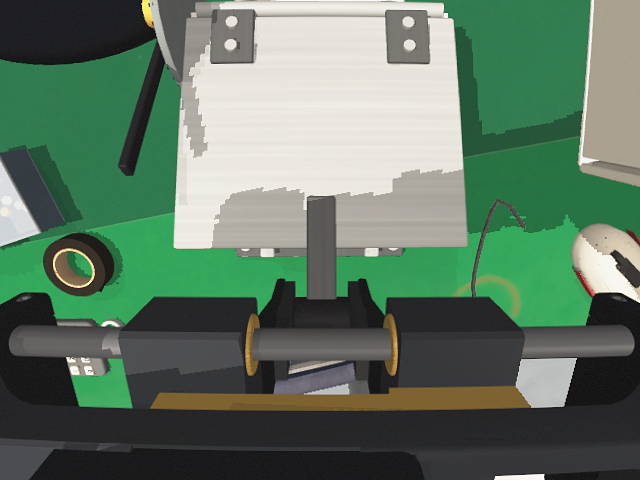

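The knob is held at (335,312) and the box hasn't moved. The index arm is at (140,110), about 0.78 rad by its depth slope; the cover is at 0.453 by the same sensor. I'll continue to 0.78.

servo_tool([
  [[0.02,0.002,0,-0.0035,0],[0.02,0.0036,0,-0.0069,0],[0.02,0.0081,0,-0.0154,0],[0.02,0.013,0,-0.0235,0],[0.02,0.0184,0,-0.0315,0],[0.02,0.0233,0,-0.0379,0],[0.02,0.0265,0,-0.0415,0],[0.02,0.0288,0,-0.0442,0],[0.02,0.0288,0,-0.0442,0],[0.02,0.0288,0,-0.0442,0]],
])

```text
time_s: 8.2
tool_pos: [0.5334, 0.0956, 0.1902]
tool_rot: [179.3, 2.7, -10.7]
force: [-1.4, -3.9, -1.8]
grip_width: 0.0258
```

```bash
python3 arc.py 0 ; python3 meas.py t3
python3 - <<'E'
import cv2,pickle,numpy as np
c,s=pickle.load(open("t3.pkl","rb"))
im=np.hstack([cv2.resize(c["image"],(400,300)),cv2.resize(s["image"][200:320,190:350],(400,300),interpolation=cv2.INTER_CUBIC)])
cv2.imwrite("pics/w5.png",im[:,:,::-1])
E
```

```text
local [-0.0751  0.0012  0.1902] rot [179.26   2.71 -10.67] F [-1.4 -3.9 -1.8] grip 0.025758683277827765 th 0.818
0.0 [-0.0456 -0.0015  0.1185]
wrist cover 36641 th 0.7854774577624124 z at hinge 0.09237011575807466
wrist index 759 0.7729196528215346 0.7969917637996323
side cover 159 th 0.8023020551943674 z at hinge 0.0862424288764366
side front x -0.08969852443587314
```

View pics/w5.png

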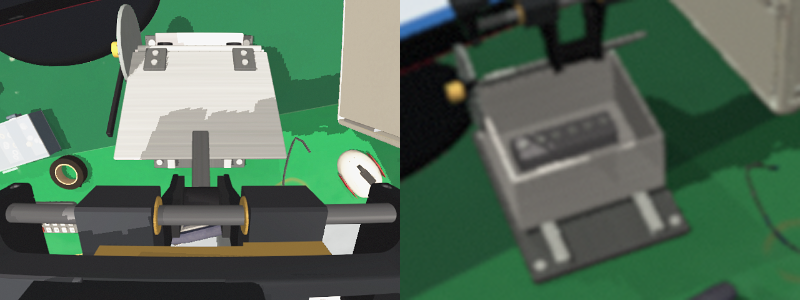

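Left half: the cover's left edge (125,105) lies along the index arm (115,105), and the box is on its stop with the knob still gripped. The cover measures 0.785 and the index about 0.78, with the front wall unchanged. I'll hand in.

```bash
python3 arc.py 0 | head -1; python3 -c "
from cell import env
print(env.sign_off())"
```

```text
local [-0.0752  0.0012  0.1901] rot [179.26   2.7  -10.67] F [-0.2 -4.4 -2. ] grip 0.025330028877178976 th 0.817
the job is handed in; nothing more can be done
None
```

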